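# Preload a hidden spring pack in a bench screw press

### The arm

A 7-joint arm with a two-finger parallel gripper is mounted at the origin on the work surface. World frame = base frame: x ahead of the robot, y to its left, z up, the work surface at z = 0. Lengths are in mm, angles in rad, forces in N, time in s.
With the tool pointing down it reaches from about 350 to 900 mm from the base axis. Payload 19.9 kg.
Tool frame: the origin (TCP) lies at the very end of the fingers, on their centre line; the grasp point (between the pads) lies 19 mm behind it (robot.tcp_to_grasp is the distance from the TCP to the grasp point, in mm); z points along the fingers, y is the line along which they close (so a half turn about z gives the same grasp; the last joint's range is limited). The gripper opens to 85 mm and grips with 20 to 120 N. Pads are 22 mm wide; open, the fingers measure 114 mm over their backs; the gripper's body (76 mm by 85 mm) begins 54 mm behind the grasp point. The pads swing forward as they close: fully open they stand 13 mm farther back than shut.
Start: joints at [1.125, 0.417, -0.01, 1.614, 0.005, 1.111, -0.053], TCP at [245.565, -574.716, 231.26] pointing down, gripper open.
Joint ranges: [-2.81, 2.81], [-0.39, 2.02], [-1.27, 1.25], [0.06, 2.57], [-1.19, 4.33], [0.19, 2], [-2.82, 2.82]. Speed limits (rad/s): [1.89, 1.89, 2.39, 2.39, 3.01, 3.01, 3.01].

### API

Orientations are given as a 3x3 rotation matrix whose columns are the frame's x, y, z axes.
In Python, from bench import robot gives the robot as it stands.
- The arm moves only by the tool step_arm, never from a script. Its argument "rows" is a list of rows, each an object of numbers: "tx", "ty", "tz": the shift along the tool's x, y, z in mm; "spin": the turn about the tool's z in degrees; "hand": the closure, from -1 (fully open) to 1 (shut). A call has 1 to 5 rows; each row is the pose to reach, as a shift and turn from the pose commanded when the call began, along the tool's axes at that moment; what a row does not reach only later rows make up. A row lasts 1/12 s, in which the tool goes at most 41.7 mm and 7.16 degrees, less where a joint would pass 70% of its speed; a pose out of reach is approached as far as the arm can. A call with a gripper value outside its range is refused whole. The fingers move at their own pace and stop on an object; "force" is the grip in N (left out, the last holds). Time passes only in rows, so rows that repeat a pose let the fingers close. It gives the time, the measured TCP pose, the force, the opening and the grip force at its end, in the units of the state.
- robot.state(): the state, without advancing time (a new reading comes with each control period).
- robot.grab_frame(name): name is "scene" or "side" or "wrist"; returns a dict with "image" (400x640x3 uint8, red, green, blue), "mtx" (3x3 intrinsics, pixels), "R" (3x3) and "t" (3): a world point X has camera coordinates R X + t; the wrist camera has in their place "tool_from_camera" (4x4, takes a point from camera to tool coordinates, whose origin is the TCP and whose axes are the flange's). Camera axes: x right, y down, z forward; pixel columns grow to the right and rows downward; lengths in mm; the calibration is good to about 2 mm. The wrist camera is an equidistant fisheye: a pixel r from the principal point sees the ray r / f radians off the axis. A picture is of the moment at which its call begins: read the wrist's pose just before it. There is no depth.
- robot.job_done(): hands the job in; it is judged then, once.
The state is a dict: "time_s": time; "q": joint angles; "qd": joint speeds; "tau": joint torques, N m; "tcp_pos": TCP position; "eef_rot": TCP orientation; "force": force on the tool from outside, world axes, zero at the start; "torque": the same for the moment, N m; "grip_width": opening from 0.0 (shut) to 1.0 (fully open); "finger_force": force on a finger pad.
Only numpy, scipy, OpenCV 4.12 (cv2) and the standard library are available. Lean on these libraries where they do the work, as an engineer would, in place of code of your own. Each camera call takes 0.05 s, during which the arm holds its last target. There are 200 camera calls.

### The job

A pack of disc springs of unknown height sits out of sight in the sleeve under the green bench screw press. Wind the red-knobbed crank clockwise until you feel the plunger meet the pack, then give the crank a quarter of a turn more, never going as far as half a turn, and let go. Leave the other things on the bench where they are.

Things in the scene. Friction and masses are not known exactly. Their poses are not given: they have to be found in the camera images.
- crank_axis (a point): Point on the vertical turning axis of the crank, level with the middle of the knob. The press is bolted down: green base 140 x 200 x 20 mm, two 24 mm posts, a green crosshead with its top 200 mm above the bench, the crank above it.
- crank_knob (a point): Middle of the upright red knob on the crank arm, 60 mm from the turning axis, 259 mm above the bench. The knob is 22 mm across and 50 mm tall and spins freely on its pin, so a gripper holding it need not turn while following the circle. Arm, hub and counterweight all lie below the knob's foot, which is 234 mm above the bench.
- crank (a joint): Crank angle in rad, clockwise from above positive (lowers the plunger); starts at 0 to 2, meets the pack somewhere from 3.9 to 12.6. Screw drag is 5 N (creeping) to 7 N at the knob, either way, and holds the screw when left. The preloaded pack adds about 4.5 N to winding (takes it off unwinding) within a tenth of a turn, then under 1 N per 60 degrees; at rest any push between the two may be felt.
- plunger: Steel plunger, 34 mm across, lowered by the crank 16 mm per turn without turning; origin at the middle of its lower face, 92 mm above the bench at crank angle 0, which is 3 mm inside the mouth of the sleeve: an opaque aluminium tube on the press base, 64 mm across, 40 mm bore. The pack inside cannot be seen.
- spare_sleeve: Bystander: loose aluminium tube 64 mm across and 75 mm tall, standing beside the press; origin at the middle of its underside.
- spanner: Bystander: loose steel spanner 180 mm long lying on the bench behind the press; origin below its middle.
- injector: Bystander: loose steel injector body standing on the bench, 32 mm across and 105 mm tall; origin at the middle of its underside.
- grease_jar: Bystander: orange jar 64 mm across and 70 mm tall; origin at the middle of its underside.
- driver: Bystander: screwdriver with an orange handle, 190 mm long, lying on the bench; origin below its middle.
- nozzle_tray: Bystander: open blue tray 150 x 110 x 35 mm; origin at the middle of its underside.
- mallet: Bystander: small hammer with a yellow handle, 240 mm long, lying on the bench; origin below its middle.

How it is judged:
By the outcome, as a careful person would: the job done as asked, in the order asked, and still so for the second after the job is handed in, with the robot touching nothing.
It also fails if it takes over 67 s, if anything falls off the work surface, if the arm or the gripper's body presses on something with over 40 N, if the wrist force passes 120 N, or if a joint passes its speed limit or range.

## Working session

There is one attempt and no reset: what is moved stays moved. The work goes in short steps, Python scripts to look and compute and a tool call to move; the robot and the scene stay as the last step left them, time stands still between calls to the robot, and variables do not carry over. Pictures are saved under pics/ and viewed, at most 10 in all, crops included, and the job is handed in when it is done.

Besides the shell and the picture viewer there is one more tool, called after "Request:" by a JSON object that holds its "method" and its "body", one argument or row to a line. step_arm: Moves the arm, as the interface text tells. Its arguments: {"type":"object","properties":{"rows":{"type":"array"},"force":{"type":"number"}},"required":["rows"]}

```bash
mkdir -p pics; python3 - <<'E'
from bench import robot
import cv2, numpy as np
s=robot.state();print(s['time_s'],s['tcp_pos'],np.round(s['eef_rot'],3).tolist(),s['force'],s['grip_width'])
for n in('scene','side'):
    f=robot.grab_frame(n);cv2.imwrite(f'pics/{n}0.png',f['image'][:,:,::-1]);np.savez(f'{n}.npz',**f)
    print(n,f['mtx'].tolist(),f['R'].tolist(),f['t'])
E
```

```text
0.0 [ 245.42120087 -574.43020759  230.67219347] [[0.92, 0.393, -0.001], [0.393, -0.92, 0.001], [-0.0, -0.001, -1.0]] [-0.40349644 -0.32992531  0.40206838] 0.9972265941038203
scene [[440.19843280427267, 0.0, 327.1067981975324], [0.0, 440.19843280427267, 198.5311226485258], [0.0, 0.0, 1.0]] [[-0.8045948959054456, 0.5938239550109088, 0.00040489271076107625], [0.43195149851044107, 0.5857352950217295, -0.6858076021016329], [-0.4074861426079292, -0.5516224022109776, -0.7277827759445128]] [ 405.08841293  -84.05149078 1583.05179785]
side [[507.65707807898923, 0.0, 319.5601666117915], [0.0, 507.65707807898923, 201.5617682514864], [0.0, 0.0, 1.0]] [[0.9981563841802086, -0.05786709116289469, -0.018309355003288143], [-0.04589069399419692, -0.5221116020492758, -0.8516416612697321], [0.039722498977558966, 0.8509117902379092, -0.523804589812932]] [-501.49988369  174.97498019 1653.44560086]
```

View pics/scene0.png

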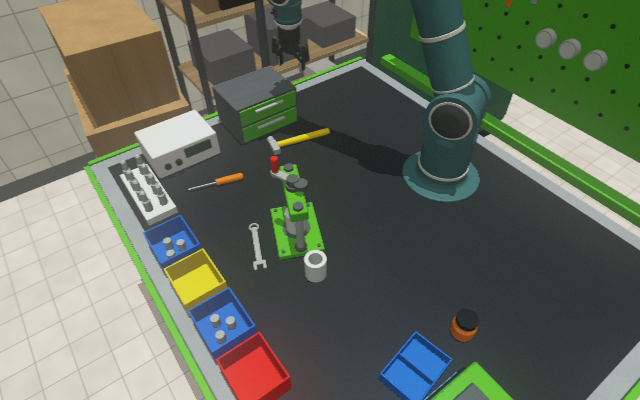

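View pics/side0.png

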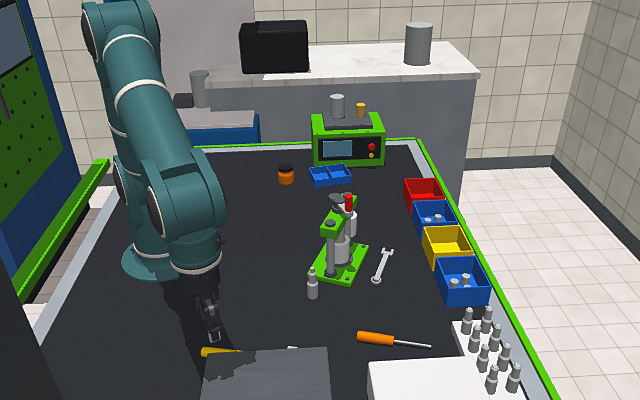

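```bash
cat > h.py <<'E'
import numpy as np, cv2
def ray(f,u,v):
    R=f['R'];c=-R.T@f['t'];d=R.T@np.linalg.inv(f['mtx'])@[u,v,1.];return c,d/np.linalg.norm(d)
def atz(f,u,v,z):
    c,d=ray(f,u,v);return c+d*(z-c[2])/d[2]
def tri(a,b):
    A=[];B=[]
    for c,d in(a,b):
        P=np.eye(3)-np.outer(d,d);A.append(P);B.append(P@c)
    return np.linalg.lstsq(np.vstack(A),np.hstack(B),rcond=None)[0]
def red(im,box):
    x0,y0,x1,y1=box;i=im[y0:y1,x0:x1].astype(int)
    m=(i[:,:,0]>110)&(i[:,:,1]<60)&(i[:,:,2]<70)
    n,l,st,ce=cv2.connectedComponentsWithStats(m.astype(np.uint8))
    k=1+np.argmax(st[1:,4]);return ce[k]+[x0,y0],st[k]
E
python3 - <<'E'
from h import *
S=np.load('scene.npz');D=np.load('side.npz')
a,sa=red(S['image'],(255,140,310,200));b,sb=red(D['image'],(330,180,370,230))
print(a,sa,b,sb);print('tri',tri(ray(S,*a),ray(D,*b)),atz(S,*a,259),atz(D,*b,259))
A=cv2.resize(S['image'][140:270,240:340],None,fx=4,fy=4,interpolation=2)[:,:,::-1]
B=cv2.resize(D['image'][180:300,300:400],None,fx=4,fy=4,interpolation=2)[:,:,::-1]
o=np.zeros((520,800,3),np.uint8);o[:520,:400]=A;o[:480,400:]=B;cv2.imwrite('pics/z.png',o)
E
```

```text
[274.03809524 163.41904762] [ 15  16   8  17 105] [348.18548387 202.18548387] [ 15  14   8  18 124]
tri [ 579.60466802 -146.65513352  261.75489925] [ 579.25916685 -149.41662831  259.        ] [ 579.20354988 -141.58903123  259.        ]
```

View pics/z.png

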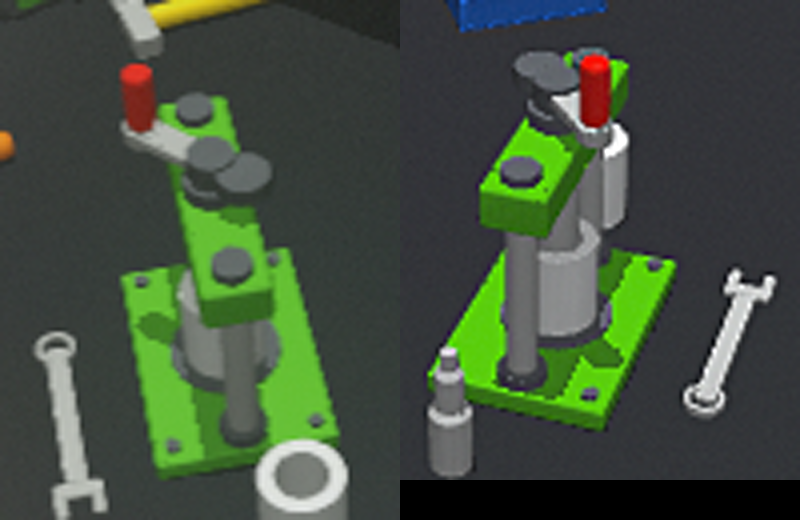

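```bash
python3 - <<'E'
from h import *
S=np.load('scene.npz');D=np.load('side.npz')
c=[atz(S,*p,20) for p in((270.5,208.75),(312.5,202),(324.5,248.75),(280,256))]
print(np.round(c),np.mean(c,0))
d=[atz(D,*p,20) for p in((368.75,245.5),(351.25,284.5),(307.5,273.75))];print(np.round(d),(d[0]+d[2])/2)
L=lambda x,y:(240+x/4,140+y/4)
Rr=lambda x,y:(300+(x-400)/4,180+y/4)
e=[atz(S,*L(193,105),207),atz(S,*L(232,260),207)];print(e,np.mean(e,0))
e=[atz(D,*Rr(520,168),207),atz(D,*Rr(592,55),207)];print(e,np.mean(e,0))
print('hub',atz(S,*L(210,152),232),'cw',atz(S,*L(245,172),230), 'mallet',atz(S,278,142,10))
E
```

```text
[[ 583. -206.   20.]
 [ 454. -148.   20.]
 [ 536.   31.   20.]
 [ 659.  -26.   20.]] [558.06094893 -87.25101168  20.        ]
[[ 661.  -28.   20.]
 [ 583. -213.   20.]
 [ 457. -154.   20.]] [559.1447057  -91.32140618  20.        ]
[array([ 525.18152887, -165.39683635,  207.        ]), array([588.91531142, -18.26421522, 207.        ])] [557.04842014 -91.83052578 207.        ]
[array([ 526.47265035, -159.10168795,  207.        ]), array([593.34516379,  -8.65711658, 207.        ])] [559.90890707 -83.87940226 207.        ]
hub [555.75113251 -93.38421928 232.        ] cw [546.09036968 -63.91565633 230.        ] mallet [ 374.77806081 -492.7764672    10.        ]
```

Request:
{"method": "step_arm", "body": {
  "rows": [
    {"tz":-40,"hand":-1},
    {"tz":-80},
    {"tx":30,"ty":-17,"tz":-92},
    {"tx":65,"ty":-36,"tz":-92},
    {"tx":100,"ty":-55,"tz":-92}
  ]
}}

```text
validation failed for argument at $.ro...
```

Request:
{"method": "step_arm", "body": {
  "rows": [
    {"tx":35,"ty":-19},
    {"tx":70,"ty":-38},
    {"tx":105,"ty":-57},
    {"tx":140,"ty":-76},
    {"tx":175,"ty":-95}
  ]
}}

```text
validation failed for argument at $.ro...
```

Request:
{"method": "step_arm", "body": {
  "rows": [
    {"tx":35,"ty":-19},
    {"tx":70,"ty":-38},
    {"tx":105,"ty":-57},
    {"tx":140,"ty":-76},
    {"tx":175,"ty":-95}
  ]
}}

```text
validation failed for argument at $.ro...
```

Request:
{"method": "step_arm", "body": {
  "rows": [
    {"tx":15,"ty":-10},
    {"tx":26,"ty":-18},
    {"tx":26,"ty":-18},
    {"tx":26,"ty":-18}
  ]
}}

```text
validation failed for argument at $.ro...
```

Request:
{"method": "step_arm", "body": {
  "rows": [
    {"tx":0,"ty":0,"tz":-40,"spin":0,"hand":-1},
    {"tx":0,"ty":0,"tz":-80,"spin":0,"hand":-1},
    {"tx":30,"ty":-17,"tz":-92,"spin":0,"hand":-1},
    {"tx":65,"ty":-36,"tz":-92,"spin":0,"hand":-1},
    {"tx":100,"ty":-55,"tz":-92,"spin":0,"hand":-1}
  ]
}}

```text
time_s: 0.52
tcp_pos: [316.3, -484.1, 323.9]
eef_rot: [[0.92, 0.391, 0.001], [0.391, -0.92, -0.001], [0.0, 0.001, -1.0]]
force: [1.2, -0.4, -0.6]
grip_width: 1.002
finger_force: 0.0
```

Request:
{"method": "step_arm", "body": {
  "rows": [
    {"tx":35,"ty":-19,"tz":0,"spin":0,"hand":-1},
    {"tx":70,"ty":-38,"tz":0,"spin":0,"hand":-1},
    {"tx":105,"ty":-57,"tz":0,"spin":0,"hand":-1},
    {"tx":140,"ty":-76,"tz":0,"spin":0,"hand":-1},
    {"tx":175,"ty":-95,"tz":0,"spin":0,"hand":-1}
  ]
}}

```text
time_s: 0.93
tcp_pos: [440.3, -326.9, 323.2]
eef_rot: [[0.92, 0.393, -0.0], [0.393, -0.92, 0.0], [-0.0, -0.0, -1.0]]
force: [1.0, -0.9, -0.0]
grip_width: 1.0
finger_force: 0.0
```

Request:
{"method": "step_arm", "body": {
  "rows": [
    {"tx":35,"ty":-19,"tz":0,"spin":0,"hand":-1},
    {"tx":70,"ty":-38,"tz":0,"spin":0,"hand":-1},
    {"tx":105,"ty":-57,"tz":0,"spin":0,"hand":-1},
    {"tx":140,"ty":-76,"tz":0,"spin":0,"hand":-1},
    {"tx":175,"ty":-95,"tz":0,"spin":0,"hand":-1}
  ]
}}

```text
time_s: 1.35
tcp_pos: [563.9, -170.9, 323.1]
eef_rot: [[0.92, 0.393, -0.0], [0.393, -0.92, 0.0], [-0.0, -0.0, -1.0]]
force: [0.0, -1.8, -0.6]
grip_width: 1.001
finger_force: 0.0
```

Request:
{"method": "step_arm", "body": {
  "rows": [
    {"tx":15,"ty":-10,"tz":0,"spin":0,"hand":-1},
    {"tx":26,"ty":-18,"tz":0,"spin":0,"hand":-1},
    {"tx":26,"ty":-18,"tz":0,"spin":0,"hand":-1},
    {"tx":26,"ty":-18,"tz":0,"spin":0,"hand":-1}
  ]
}}

```text
time_s: 1.68
tcp_pos: [579.6, -146.3, 322.9]
eef_rot: [[0.92, 0.393, -0.001], [0.393, -0.92, -0.0], [-0.001, -0.0, -1.0]]
force: [-0.8, -0.9, 0.5]
grip_width: 1.004
finger_force: 0.0
```

```bash
python3 - <<'E'
from bench import robot
from h import *
s=robot.state();f=robot.grab_frame('wrist');np.savez('wrist.npz',**f,p=s['tcp_pos'],E=s['eef_rot'])
cv2.imwrite('pics/w.png',f['image'][:,:,::-1]);print(s['tcp_pos'],s['force'],s['qd'].max() if hasattr(s['qd'],'max') else s['qd'])
T=f['tool_from_camera'];K=f['mtx'];print(T.tolist(),K.tolist())
c,st=red(f['image'],(0,0,640,400));print(c,st)
def hit(u,v,z):
    d=np.array([u-K[0,2],v-K[1,2]]);r=np.hypot(*d);th=r/K[0,0]
    dc=np.array([*(d/r*np.sin(th)),np.cos(th)])
    E=np.array(s['eef_rot']);o=E@T[:3,3]+s['tcp_pos'];w=E@T[:3,:3]@dc
    return o+w*(z-o[2])/w[2]
print(hit(*c,270),hit(*c,284))
E
```

```text
[ 579.62711612 -146.30404706  322.94741419] [-0.8039022  -0.87781394  0.48690853] 0.025895059113687526
[[-0.0006406702495870485, -0.9529400521969791, -0.3031581212180335, 77.22485424236358], [0.9999994815739648, -0.0008504549314648482, 0.0005599805429990414, -0.1471194708819179], [-0.000791450207078352, -0.3031576052900967, 0.9529401030292205, -142.17915607414866], [0.0, 0.0, 0.0, 1.0]] [[309.70691628693146, 0.0, 322.07583721931707], [0.0, 309.70691628693146, 191.83534552655857], [0.0, 0.0, 1.0]]
[323.3557047  214.21588367] [307 187  33  46 894]
[ 579.20046276 -147.37445976  270.        ] [ 584.3312451  -145.10860427  284.        ]
```

View pics/w.png

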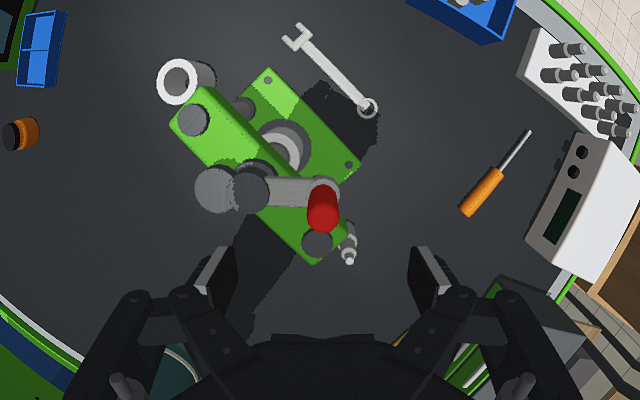

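Request:
{"method": "step_arm", "body": {
  "rows": [
    {"tx":0,"ty":0,"tz":35,"spin":0,"hand":-1},
    {"tx":0,"ty":0,"tz":60,"spin":0,"hand":-1},
    {"tx":0,"ty":0,"tz":76,"spin":0,"hand":-1},
    {"tx":0,"ty":0,"tz":81,"spin":0,"hand":-1},
    {"tx":0,"ty":0,"tz":81,"spin":0,"hand":-1}
  ]
}}

```text
time_s: 2.15
tcp_pos: [579.0, -147.2, 241.4]
eef_rot: [[0.92, 0.391, -0.002], [0.391, -0.92, 0.0], [-0.002, -0.001, -1.0]]
force: [0.2, -0.2, -0.3]
grip_width: 0.998
finger_force: 0.0
```

Request:
{"method": "step_arm", "body": {
  "rows": [
    {"tx":0,"ty":0,"tz":0,"spin":0,"hand":1},
    {"tx":0,"ty":0,"tz":0,"spin":0,"hand":1},
    {"tx":0,"ty":0,"tz":0,"spin":0,"hand":1},
    {"tx":0,"ty":0,"tz":0,"spin":0,"hand":1},
    {"tx":0,"ty":0,"tz":0,"spin":0,"hand":1}
  ],
  "force": 60
}}

```text
time_s: 2.57
tcp_pos: [580.1, -145.9, 242.8]
eef_rot: [[0.92, 0.393, 0.001], [0.393, -0.92, -0.0], [0.001, 0.0, -1.0]]
force: [0.4, 0.3, 0.2]
grip_width: 0.299
finger_force: 0.0
```

Request:
{"method": "step_arm", "body": {
  "rows": [
    {"tx":0,"ty":0,"tz":0,"spin":0,"hand":1},
    {"tx":0,"ty":0,"tz":0,"spin":0,"hand":1},
    {"tx":0,"ty":0,"tz":0,"spin":0,"hand":1},
    {"tx":0,"ty":0,"tz":0,"spin":0,"hand":1},
    {"tx":0,"ty":0,"tz":0,"spin":0,"hand":1}
  ],
  "force": 60
}}

```text
time_s: 2.98
tcp_pos: [580.3, -146.3, 243.0]
eef_rot: [[0.92, 0.393, 0.001], [0.393, -0.92, -0.001], [0.001, 0.001, -1.0]]
force: [0.2, -2.9, 5.7]
grip_width: 0.239
finger_force: 58.7
```

```bash
cat > tab.py <<'E'
import numpy as np,sys
def tab(phi0,step,n,calls,R=60):
    for k in range(calls):
        a=np.radians(phi0+step*n*k);print(phi0+step*n*k,[(round(R*(np.cos(b)-np.cos(a)),1),round(R*(np.sin(b)-np.sin(a)),1)) for b in a+np.radians(step)*np.arange(1,n+1)])
tab(*map(float,sys.argv[1:3]),*map(int,sys.argv[3:5]))
E
python3 tab.py 92 6 5 12
```

```text
92.0 [(np.float64(-6.3), np.float64(-0.5)), (np.float64(-12.4), np.float64(-1.7)), (np.float64(-18.4), np.float64(-3.6)), (np.float64(-24.2), np.float64(-6.0)), (np.float64(-29.7), np.float64(-9.1))]
122.0 [(np.float64(-5.1), np.float64(-3.6)), (np.float64(-9.9), np.float64(-7.7)), (np.float64(-14.2), np.float64(-12.3)), (np.float64(-17.9), np.float64(-17.3)), (np.float64(-21.2), np.float64(-22.7))]
152.0 [(np.float64(-2.7), np.float64(-5.7)), (np.float64(-4.7), np.float64(-11.6)), (np.float64(-6.1), np.float64(-17.7)), (np.float64(-6.9), np.float64(-24.0)), (np.float64(-7.0), np.float64(-30.3))]
182.0 [(np.float64(0.5), np.float64(-6.3)), (np.float64(1.7), np.float64(-12.4)), (np.float64(3.6), np.float64(-18.4)), (np.float64(6.0), np.float64(-24.2)), (np.float64(9.1), np.float64(-29.7))]
212.0 [(np.float64(3.6), np.float64(-5.1)), (np.float64(7.7), np.float64(-9.9)), (np.float64(12.3), np.float64(-14.2)), (np.float64(17.3), np.float64(-17.9)), (np.float64(22.7), np.float64(-21.2))]
242.0 [(np.float64(5.7), np.float64(-2.7)), (np.float64(11.6), np.float64(-4.7)), (np.float64(17.7), n
[... 558 characters left out ...]
(np.float64(6.1), np.float64(17.7)), (np.float64(6.9), np.float64(24.0)), (np.float64(7.0), np.float64(30.3))]
362.0 [(np.float64(-0.5), np.float64(6.3)), (np.float64(-1.7), np.float64(12.4)), (np.float64(-3.6), np.float64(18.4)), (np.float64(-6.0), np.float64(24.2)), (np.float64(-9.1), np.float64(29.7))]
392.0 [(np.float64(-3.6), np.float64(5.1)), (np.float64(-7.7), np.float64(9.9)), (np.float64(-12.3), np.float64(14.2)), (np.float64(-17.3), np.float64(17.9)), (np.float64(-22.7), np.float64(21.2))]
422.0 [(np.float64(-5.7), np.float64(2.7)), (np.float64(-11.6), np.float64(4.7)), (np.float64(-17.7), np.float64(6.1)), (np.float64(-24.0), np.float64(6.9)), (np.float64(-30.3), np.float64(7.0))]
```

Request:
{"method": "step_arm", "body": {
  "rows": [
    {"tx":-6.3,"ty":-0.5,"tz":0,"spin":0,"hand":1},
    {"tx":-12.4,"ty":-1.7,"tz":0,"spin":0,"hand":1},
    {"tx":-18.4,"ty":-3.6,"tz":0,"spin":0,"hand":1},
    {"tx":-24.2,"ty":-6,"tz":0,"spin":0,"hand":1},
    {"tx":-29.7,"ty":-9.1,"tz":0,"spin":0,"hand":1}
  ],
  "force": 60
}}

```text
time_s: 3.4
tcp_pos: [549.8, -149.6, 243.0]
eef_rot: [[0.92, 0.393, 0.003], [0.393, -0.92, -0.001], [0.002, 0.002, -1.0]]
force: [7.0, -2.5, 2.6]
grip_width: 0.239
finger_force: 59.1
```

Request:
{"method": "step_arm", "body": {
  "rows": [
    {"tx":-5.1,"ty":-3.6,"tz":0,"spin":0,"hand":1},
    {"tx":-9.9,"ty":-7.7,"tz":0,"spin":0,"hand":1},
    {"tx":-14.2,"ty":-12.3,"tz":0,"spin":0,"hand":1},
    {"tx":-17.9,"ty":-17.3,"tz":0,"spin":0,"hand":1},
    {"tx":-21.2,"ty":-22.7,"tz":0,"spin":0,"hand":1}
  ]
}}

```text
time_s: 3.82
tcp_pos: [521.3, -137.1, 243.0]
eef_rot: [[0.92, 0.392, 0.002], [0.393, -0.92, -0.001], [0.002, 0.002, -1.0]]
force: [6.7, -3.0, 1.1]
grip_width: 0.243
finger_force: 59.1
```

Request:
{"method": "step_arm", "body": {
  "rows": [
    {"tx":-2.7,"ty":-5.7,"tz":0,"spin":0,"hand":1},
    {"tx":-4.7,"ty":-11.6,"tz":0,"spin":0,"hand":1},
    {"tx":-6.1,"ty":-17.7,"tz":0,"spin":0,"hand":1},
    {"tx":-6.9,"ty":-24,"tz":0,"spin":0,"hand":1},
    {"tx":-7,"ty":-30.3,"tz":0,"spin":0,"hand":1}
  ]
}}

```text
time_s: 4.23
tcp_pos: [502.9, -112.1, 243.0]
eef_rot: [[0.92, 0.392, 0.002], [0.392, -0.92, -0.001], [0.002, 0.002, -1.0]]
force: [5.8, -5.6, 2.4]
grip_width: 0.242
finger_force: 59.0
```

Request:
{"method": "step_arm", "body": {
  "rows": [
    {"tx":0.5,"ty":-6.3,"tz":0,"spin":0,"hand":1},
    {"tx":1.7,"ty":-12.4,"tz":0,"spin":0,"hand":1},
    {"tx":3.6,"ty":-18.4,"tz":0,"spin":0,"hand":1},
    {"tx":6,"ty":-24.2,"tz":0,"spin":0,"hand":1},
    {"tx":9.1,"ty":-29.7,"tz":0,"spin":0,"hand":1}
  ]
}}

```text
time_s: 4.65
tcp_pos: [499.5, -81.4, 242.9]
eef_rot: [[0.92, 0.392, 0.002], [0.392, -0.92, -0.001], [0.001, 0.002, -1.0]]
force: [2.6, -7.8, 4.0]
grip_width: 0.243
finger_force: 59.2
```

Request:
{"method": "step_arm", "body": {
  "rows": [
    {"tx":3.6,"ty":-5.1,"tz":0,"spin":0,"hand":1},
    {"tx":7.7,"ty":-9.9,"tz":0,"spin":0,"hand":1},
    {"tx":12.3,"ty":-14.2,"tz":0,"spin":0,"hand":1},
    {"tx":17.3,"ty":-17.9,"tz":0,"spin":0,"hand":1},
    {"tx":22.7,"ty":-21.2,"tz":0,"spin":0,"hand":1}
  ]
}}

```text
time_s: 5.07
tcp_pos: [511.8, -53.0, 242.9]
eef_rot: [[0.92, 0.392, 0.001], [0.392, -0.92, -0.001], [0.0, 0.002, -1.0]]
force: [-1.8, -8.0, 7.1]
grip_width: 0.24
finger_force: 59.6
```

```bash
cat > an.py <<'E'
import numpy as np
from scipy.optimize import least_squares
# x y fx fy at the end of each call
D=np.loadtxt('log.txt',ndmin=2)
xy=D[:,:2];r=least_squares(lambda c:np.hypot(*(xy-c).T)-60,[558,-88.5]).x if len(D)>4 else np.array([558,-88.5])
d=xy-r;th=np.unwrap(np.arctan2(d[:,1],d[:,0]));u=d/np.hypot(*d.T)[:,None];t=np.c_[u[:,1],-u[:,0]]
F=D[:,2:4]
print('c',r)
for i in range(len(D)):print(i,'turned',round(np.degrees(th[0]-th[i])),'phi',round(23.1-np.degrees(th[i])),'R',round(np.hypot(*d[i]),1),'drag',round(-F[i]@t[i],1),'rad',round(F[i]@u[i],1))
E
cat > log.txt <<'E'
580.3 -146.3 0.2 -2.9
549.8 -149.6 7.0 -2.5
521.3 -137.1 6.7 -3.0
502.9 -112.1 5.8 -5.6
E
python3 - <<'E'
from bench import robot
print(robot.state()['tcp_pos'])
E
```

```text
[511.77527858 -52.98239278 242.90750137]
```

Next 60°, logging as I go.

Request:
{"method": "step_arm", "body": {
  "rows": [
    {"tx":5.7,"ty":-2.7,"tz":0,"spin":0,"hand":1},
    {"tx":11.6,"ty":-4.7,"tz":0,"spin":0,"hand":1},
    {"tx":17.7,"ty":-6.1,"tz":0,"spin":0,"hand":1},
    {"tx":24,"ty":-6.9,"tz":0,"spin":0,"hand":1},
    {"tx":30.3,"ty":-7,"tz":0,"spin":0,"hand":1}
  ]
}}

```text
time_s: 5.48
tcp_pos: [536.7, -34.4, 242.9]
eef_rot: [[0.92, 0.392, -0.0], [0.392, -0.92, -0.001], [-0.0, 0.001, -1.0]]
force: [-5.6, -5.3, 10.3]
grip_width: 0.239
finger_force: 59.8
```

```bash
cat >> log.txt <<'E'
499.5 -81.4 2.6 -7.8
511.8 -53.0 -1.8 -8.0
E
cat > lg.py <<'E'
from bench import robot
s=robot.state();open('log.txt','a').write('%.2f %.2f %.2f %.2f\n'%(*s['tcp_pos'][:2],*s['force'][:2]));import an
E
python3 lg.py
```

```text
c [558.80890892 -90.26338955]
0 turned 0 phi 92 R 60.0 drag -0.9 rad 2.8
1 turned 30 phi 122 R 60.0 drag 7.3 rad 1.4
2 turned 60 phi 152 R 60.0 drag 7.1 rad -1.8
3 turned 90 phi 182 R 60.0 drag 7.3 rad -3.4
4 turned 119 phi 212 R 60.0 drag 7.3 rad -3.7
5 turned 149 phi 242 R 60.0 drag 7.4 rad -3.6
6 turned 179 phi 272 R 60.1 drag 7.1 rad -2.9
```

Request:
{"method": "step_arm", "body": {
  "rows": [
    {"tx":6.3,"ty":0.5,"tz":0,"spin":0,"hand":1},
    {"tx":12.4,"ty":1.7,"tz":0,"spin":0,"hand":1},
    {"tx":18.4,"ty":3.6,"tz":0,"spin":0,"hand":1},
    {"tx":24.2,"ty":6,"tz":0,"spin":0,"hand":1},
    {"tx":29.7,"ty":9.1,"tz":0,"spin":0,"hand":1}
  ]
}}

```text
time_s: 5.9
tcp_pos: [567.5, -30.8, 242.9]
eef_rot: [[0.92, 0.393, -0.0], [0.393, -0.92, -0.001], [-0.001, 0.0, -1.0]]
force: [-6.9, -3.1, 11.6]
grip_width: 0.237
finger_force: 60.0
```

```bash
python3 lg.py|tail -2
```

```text
6 turned 179 phi 272 R 60.0 drag 7.1 rad -2.9
7 turned 209 phi 301 R 60.1 drag 6.3 rad -4.0
```

Request:
{"method": "step_arm", "body": {
  "rows": [
    {"tx":5.1,"ty":3.6,"tz":0,"spin":0,"hand":1},
    {"tx":9.9,"ty":7.7,"tz":0,"spin":0,"hand":1},
    {"tx":14.2,"ty":12.3,"tz":0,"spin":0,"hand":1},
    {"tx":17.9,"ty":17.3,"tz":0,"spin":0,"hand":1},
    {"tx":21.2,"ty":22.7,"tz":0,"spin":0,"hand":1}
  ]
}}

```text
time_s: 6.32
tcp_pos: [595.8, -42.9, 242.9]
eef_rot: [[0.919, 0.393, -0.001], [0.393, -0.919, 0.0], [-0.001, -0.0, -1.0]]
force: [-9.6, -0.7, 11.2]
grip_width: 0.24
finger_force: 60.0
```

```bash
python3 lg.py|tail -2
```

```text
7 turned 209 phi 301 R 60.0 drag 6.3 rad -4.0
8 turned 239 phi 331 R 60.1 drag 7.2 rad -6.4
```

Request:
{"method": "step_arm", "body": {
  "rows": [
    {"tx":2.7,"ty":5.7,"tz":0,"spin":0,"hand":1},
    {"tx":4.7,"ty":11.6,"tz":0,"spin":0,"hand":1},
    {"tx":6.1,"ty":17.7,"tz":0,"spin":0,"hand":1},
    {"tx":6.9,"ty":24,"tz":0,"spin":0,"hand":1},
    {"tx":7,"ty":30.3,"tz":0,"spin":0,"hand":1}
  ]
}}

```text
time_s: 6.73
tcp_pos: [614.4, -67.2, 242.9]
eef_rot: [[0.919, 0.394, -0.0], [0.394, -0.919, 0.001], [0.0, -0.001, -1.0]]
force: [-6.2, 5.4, 9.6]
grip_width: 0.237
finger_force: 59.9
```

```bash
python3 lg.py|tail -1
```

```text
9 turned 268 phi 361 R 60.1 drag 7.4 rad -3.7
```

Request:
{"method": "step_arm", "body": {
  "rows": [
    {"tx":-0.5,"ty":6.3,"tz":0,"spin":0,"hand":1},
    {"tx":-1.7,"ty":12.4,"tz":0,"spin":0,"hand":1},
    {"tx":-3.6,"ty":18.4,"tz":0,"spin":0,"hand":1},
    {"tx":-6,"ty":24.2,"tz":0,"spin":0,"hand":1},
    {"tx":-9.1,"ty":29.7,"tz":0,"spin":0,"hand":1}
  ]
}}

```text
time_s: 7.15
tcp_pos: [618.4, -97.7, 243.0]
eef_rot: [[0.919, 0.394, 0.002], [0.394, -0.919, 0.002], [0.002, -0.001, -1.0]]
force: [3.5, 7.2, 5.5]
grip_width: 0.242
finger_force: 59.5
```

```bash
python3 lg.py|tail -1
```

```text
10 turned 298 phi 390 R 60.0 drag 7.6 rad 2.6
```

Request:
{"method": "step_arm", "body": {
  "rows": [
    {"tx":-3.6,"ty":5.1,"tz":0,"spin":0,"hand":1},
    {"tx":-7.7,"ty":9.9,"tz":0,"spin":0,"hand":1},
    {"tx":-12.3,"ty":14.2,"tz":0,"spin":0,"hand":1},
    {"tx":-17.3,"ty":17.9,"tz":0,"spin":0,"hand":1},
    {"tx":-22.7,"ty":21.2,"tz":0,"spin":0,"hand":1}
  ]
}}

```text
time_s: 7.57
tcp_pos: [606.3, -126.9, 243.0]
eef_rot: [[0.919, 0.394, 0.003], [0.394, -0.919, 0.001], [0.003, 0.001, -1.0]]
force: [7.9, 2.5, 1.8]
grip_width: 0.242
finger_force: 59.2
```

```bash
python3 lg.py|tail -1
```

```text
11 turned 329 phi 421 R 60.0 drag 6.8 rad 4.7
```

Request:
{"method": "step_arm", "body": {
  "rows": [
    {"tx":-5.7,"ty":2.7,"tz":0,"spin":0,"hand":1},
    {"tx":-11.6,"ty":4.7,"tz":0,"spin":0,"hand":1},
    {"tx":-17.7,"ty":6.1,"tz":0,"spin":0,"hand":1},
    {"tx":-24,"ty":6.9,"tz":0,"spin":0,"hand":1},
    {"tx":-30.3,"ty":7,"tz":0,"spin":0,"hand":1}
  ]
}}

```text
time_s: 7.98
tcp_pos: [581.0, -146.0, 243.0]
eef_rot: [[0.919, 0.393, 0.003], [0.393, -0.919, -0.0], [0.003, 0.001, -1.0]]
force: [7.4, -0.6, 1.8]
grip_width: 0.243
finger_force: 59.2
```

```bash
python3 lg.py|tail -1
```

```text
12 turned 359 phi 451 R 60.0 drag 6.7 rad 3.3
```

Request:
{"method": "step_arm", "body": {
  "rows": [
    {"tx":-6.3,"ty":-0.5,"tz":0,"spin":0,"hand":1},
    {"tx":-12.4,"ty":-1.7,"tz":0,"spin":0,"hand":1},
    {"tx":-18.4,"ty":-3.6,"tz":0,"spin":0,"hand":1},
    {"tx":-24.2,"ty":-6,"tz":0,"spin":0,"hand":1},
    {"tx":-29.7,"ty":-9.1,"tz":0,"spin":0,"hand":1}
  ]
}}

```text
time_s: 8.4
tcp_pos: [549.9, -149.6, 243.0]
eef_rot: [[0.92, 0.393, 0.003], [0.393, -0.92, -0.001], [0.002, 0.002, -1.0]]
force: [7.0, -2.3, 0.4]
grip_width: 0.241
finger_force: 59.2
```

```bash
python3 lg.py|tail -1
```

```text
13 turned 390 phi 482 R 60.0 drag 7.3 rad 1.2
```

Request:
{"method": "step_arm", "body": {
  "rows": [
    {"tx":-5.1,"ty":-3.6,"tz":0,"spin":0,"hand":1},
    {"tx":-9.9,"ty":-7.7,"tz":0,"spin":0,"hand":1},
    {"tx":-14.2,"ty":-12.3,"tz":0,"spin":0,"hand":1},
    {"tx":-17.9,"ty":-17.3,"tz":0,"spin":0,"hand":1},
    {"tx":-21.2,"ty":-22.7,"tz":0,"spin":0,"hand":1}
  ]
}}

```text
time_s: 8.82
tcp_pos: [521.3, -137.1, 243.0]
eef_rot: [[0.92, 0.392, 0.003], [0.392, -0.92, -0.001], [0.002, 0.002, -1.0]]
force: [6.2, -3.9, 1.9]
grip_width: 0.239
finger_force: 59.2
```

```bash
python3 lg.py|tail -1
```

```text
14 turned 420 phi 512 R 60.1 drag 7.3 rad -0.8
```

Request:
{"method": "step_arm", "body": {
  "rows": [
    {"tx":-2.7,"ty":-5.7,"tz":0,"spin":0,"hand":1},
    {"tx":-4.7,"ty":-11.6,"tz":0,"spin":0,"hand":1},
    {"tx":-6.1,"ty":-17.7,"tz":0,"spin":0,"hand":1},
    {"tx":-6.9,"ty":-24,"tz":0,"spin":0,"hand":1},
    {"tx":-7,"ty":-30.3,"tz":0,"spin":0,"hand":1}
  ]
}}

```text
time_s: 9.23
tcp_pos: [502.9, -112.1, 243.0]
eef_rot: [[0.92, 0.392, 0.002], [0.392, -0.92, -0.001], [0.002, 0.002, -1.0]]
force: [5.5, -5.7, 2.3]
grip_width: 0.244
finger_force: 59.2
```

```bash
python3 lg.py|tail -1
```

```text
15 turned 450 phi 542 R 60.0 drag 7.3 rad -3.0
```

Request:
{"method": "step_arm", "body": {
  "rows": [
    {"tx":0.5,"ty":-6.3,"tz":0,"spin":0,"hand":1},
    {"tx":1.7,"ty":-12.4,"tz":0,"spin":0,"hand":1},
    {"tx":3.6,"ty":-18.4,"tz":0,"spin":0,"hand":1},
    {"tx":6,"ty":-24.2,"tz":0,"spin":0,"hand":1},
    {"tx":9.1,"ty":-29.7,"tz":0,"spin":0,"hand":1}
  ]
}}

```text
time_s: 9.65
tcp_pos: [499.5, -81.4, 243.0]
eef_rot: [[0.92, 0.392, 0.002], [0.392, -0.92, -0.001], [0.001, 0.002, -1.0]]
force: [3.4, -8.1, 4.3]
grip_width: 0.242
finger_force: 59.4
```

```bash
python3 lg.py|tail -1
```

```text
16 turned 479 phi 572 R 60.0 drag 7.5 rad -4.6
```

Request:
{"method": "step_arm", "body": {
  "rows": [
    {"tx":3.6,"ty":-5.1,"tz":0,"spin":0,"hand":1},
    {"tx":7.7,"ty":-9.9,"tz":0,"spin":0,"hand":1},
    {"tx":12.3,"ty":-14.2,"tz":0,"spin":0,"hand":1},
    {"tx":17.3,"ty":-17.9,"tz":0,"spin":0,"hand":1},
    {"tx":22.7,"ty":-21.2,"tz":0,"spin":0,"hand":1}
  ]
}}

```text
time_s: 10.07
tcp_pos: [511.8, -53.0, 242.9]
eef_rot: [[0.92, 0.392, 0.001], [0.392, -0.92, -0.001], [0.0, 0.002, -1.0]]
force: [-2.0, -7.6, 7.8]
grip_width: 0.242
finger_force: 59.8
```

```bash
python3 lg.py|tail -1
```

```text
17 turned 509 phi 601 R 60.0 drag 7.2 rad -3.1
```

Request:
{"method": "step_arm", "body": {
  "rows": [
    {"tx":5.7,"ty":-2.7,"tz":0,"spin":0,"hand":1},
    {"tx":11.6,"ty":-4.7,"tz":0,"spin":0,"hand":1},
    {"tx":17.7,"ty":-6.1,"tz":0,"spin":0,"hand":1},
    {"tx":24,"ty":-6.9,"tz":0,"spin":0,"hand":1},
    {"tx":30.3,"ty":-7,"tz":0,"spin":0,"hand":1}
  ]
}}

```text
time_s: 10.48
tcp_pos: [536.8, -34.4, 242.9]
eef_rot: [[0.92, 0.392, 0.0], [0.392, -0.92, -0.001], [-0.0, 0.001, -1.0]]
force: [-5.8, -5.5, 10.1]
grip_width: 0.238
finger_force: 60.0
```

```bash
python3 lg.py|tail -1
```

```text
18 turned 539 phi 632 R 60.1 drag 7.4 rad -3.0
```

Request:
{"method": "step_arm", "body": {
  "rows": [
    {"tx":6.3,"ty":0.5,"tz":0,"spin":0,"hand":1},
    {"tx":12.4,"ty":1.7,"tz":0,"spin":0,"hand":1},
    {"tx":18.4,"ty":3.6,"tz":0,"spin":0,"hand":1},
    {"tx":24.2,"ty":6,"tz":0,"spin":0,"hand":1},
    {"tx":29.7,"ty":9.1,"tz":0,"spin":0,"hand":1}
  ]
}}

```text
time_s: 10.9
tcp_pos: [567.6, -30.8, 242.9]
eef_rot: [[0.92, 0.393, -0.0], [0.393, -0.92, -0.001], [-0.001, 0.0, -1.0]]
force: [-8.4, -3.8, 10.4]
grip_width: 0.24
finger_force: 60.2
```

```bash
python3 lg.py|tail -1
```

```text
19 turned 569 phi 661 R 60.1 drag 7.7 rad -5.0
```

Request:
{"method": "step_arm", "body": {
  "rows": [
    {"tx":5.1,"ty":3.6,"tz":0,"spin":0,"hand":1},
    {"tx":9.9,"ty":7.7,"tz":0,"spin":0,"hand":1},
    {"tx":14.2,"ty":12.3,"tz":0,"spin":0,"hand":1},
    {"tx":17.9,"ty":17.3,"tz":0,"spin":0,"hand":1},
    {"tx":21.2,"ty":22.7,"tz":0,"spin":0,"hand":1}
  ]
}}

```text
time_s: 11.32
tcp_pos: [595.8, -42.9, 242.9]
eef_rot: [[0.919, 0.393, -0.001], [0.393, -0.919, 0.0], [-0.001, -0.0, -1.0]]
force: [-9.1, 0.0, 11.9]
grip_width: 0.242
finger_force: 60.2
```

```bash
python3 lg.py|tail -1
```

```text
20 turned 599 phi 691 R 60.1 drag 7.2 rad -5.6
```

Request:
{"method": "step_arm", "body": {
  "rows": [
    {"tx":2.7,"ty":5.7,"tz":0,"spin":0,"hand":1},
    {"tx":4.7,"ty":11.6,"tz":0,"spin":0,"hand":1},
    {"tx":6.1,"ty":17.7,"tz":0,"spin":0,"hand":1},
    {"tx":6.9,"ty":24,"tz":0,"spin":0,"hand":1},
    {"tx":7,"ty":30.3,"tz":0,"spin":0,"hand":1}
  ]
}}

```text
time_s: 11.73
tcp_pos: [614.4, -67.2, 242.9]
eef_rot: [[0.919, 0.394, -0.0], [0.394, -0.919, 0.001], [0.0, -0.001, -1.0]]
force: [-5.6, 5.8, 8.7]
grip_width: 0.24
finger_force: 60.1
```

```bash
python3 lg.py|tail -1
```

```text
21 turned 628 phi 721 R 60.1 drag 7.5 rad -3.0
```

Request:
{"method": "step_arm", "body": {
  "rows": [
    {"tx":-0.5,"ty":6.3,"tz":0,"spin":0,"hand":1},
    {"tx":-1.7,"ty":12.4,"tz":0,"spin":0,"hand":1},
    {"tx":-3.6,"ty":18.4,"tz":0,"spin":0,"hand":1},
    {"tx":-6,"ty":24.2,"tz":0,"spin":0,"hand":1},
    {"tx":-9.1,"ty":29.7,"tz":0,"spin":0,"hand":1}
  ]
}}

```text
time_s: 12.15
tcp_pos: [618.5, -96.7, 243.0]
eef_rot: [[0.919, 0.395, 0.002], [0.395, -0.919, 0.003], [0.003, -0.002, -1.0]]
force: [4.3, 11.1, 3.2]
grip_width: 0.239
finger_force: 59.7
```

```bash
python3 lg.py|tail -1
```

```text
22 turned 657 phi 749 R 60.0 drag 11.5 rad 3.1
```

Request:
{"method": "step_arm", "body": {
  "rows": [
    {"tx":-3.6,"ty":5.1,"tz":0,"spin":0,"hand":1},
    {"tx":-7.7,"ty":9.9,"tz":0,"spin":0,"hand":1},
    {"tx":-12.3,"ty":14.2,"tz":0,"spin":0,"hand":1},
    {"tx":-17.3,"ty":17.9,"tz":0,"spin":0,"hand":1},
    {"tx":-22.7,"ty":21.2,"tz":0,"spin":0,"hand":1}
  ]
}}

```text
time_s: 12.57
tcp_pos: [606.9, -126.2, 243.1]
eef_rot: [[0.919, 0.394, 0.004], [0.394, -0.919, 0.001], [0.005, 0.0, -1.0]]
force: [12.4, 4.4, -0.8]
grip_width: 0.238
finger_force: 59.1
```

```bash
python3 lg.py|tail -1
```

```text
23 turned 688 phi 780 R 60.0 drag 10.9 rad 7.3
```

Request:
{"method": "step_arm", "body": {
  "rows": [
    {"tx":-5.7,"ty":2.7,"tz":0,"spin":0,"hand":1},
    {"tx":-11.6,"ty":4.7,"tz":0,"spin":0,"hand":1},
    {"tx":-17.7,"ty":6.1,"tz":0,"spin":0,"hand":1},
    {"tx":-24,"ty":6.9,"tz":0,"spin":0,"hand":1},
    {"tx":-30.3,"ty":7,"tz":0,"spin":0,"hand":1}
  ]
}}

```text
time_s: 12.98
tcp_pos: [581.6, -145.8, 243.1]
eef_rot: [[0.919, 0.393, 0.004], [0.393, -0.919, 0.0], [0.004, 0.002, -1.0]]
force: [13.1, 0.5, -1.1]
grip_width: 0.241
finger_force: 59.1
```

```bash
python3 lg.py|tail -1
```

```text
24 turned 719 phi 811 R 60.0 drag 12.4 rad 4.5
```

Request:
{"method": "step_arm", "body": {
  "rows": [
    {"tx":-4,"ty":-0.3,"tz":0,"spin":0,"hand":1},
    {"tx":-6.3,"ty":-0.5,"tz":0,"spin":0,"hand":1},
    {"tx":-6.3,"ty":-0.5,"tz":0,"spin":0,"hand":1},
    {"tx":-6.3,"ty":-0.5,"tz":0,"spin":0,"hand":1}
  ]
}}

```text
time_s: 13.32
tcp_pos: [575.0, -148.0, 243.0]
eef_rot: [[0.92, 0.393, 0.003], [0.393, -0.92, -0.0], [0.002, 0.002, -1.0]]
force: [6.6, -0.9, 2.8]
grip_width: 0.239
finger_force: 59.4
```

```bash
python3 lg.py|tail -1
```

```text
25 turned 725 phi 817 R 60.0 drag 6.1 rad 2.6
```

Request:
{"method": "step_arm", "body": {
  "rows": [
    {"tx":0,"ty":0,"tz":0,"spin":0,"hand":-1},
    {"tx":0,"ty":0,"tz":0,"spin":0,"hand":-1},
    {"tx":0,"ty":0,"tz":0,"spin":0,"hand":-1},
    {"tx":0,"ty":0,"tz":0,"spin":0,"hand":-1},
    {"tx":0,"ty":0,"tz":0,"spin":0,"hand":-1}
  ]
}}

```text
time_s: 13.73
tcp_pos: [573.9, -147.8, 242.2]
eef_rot: [[0.92, 0.393, -0.0], [0.393, -0.92, 0.0], [-0.0, -0.0, -1.0]]
force: [-0.7, -0.0, 0.4]
grip_width: 0.936
finger_force: 0.0
```

Request:
{"method": "step_arm", "body": {
  "rows": [
    {"tx":0,"ty":0,"tz":0,"spin":0,"hand":-1},
    {"tx":0,"ty":0,"tz":-20,"spin":0,"hand":-1},
    {"tx":0,"ty":0,"tz":-45,"spin":0,"hand":-1},
    {"tx":0,"ty":0,"tz":-80,"spin":0,"hand":-1},
    {"tx":0,"ty":0,"tz":-100,"spin":0,"hand":-1}
  ]
}}

```text
time_s: 14.15
tcp_pos: [574.4, -147.8, 345.5]
eef_rot: [[0.92, 0.393, 0.002], [0.393, -0.92, -0.0], [0.002, 0.001, -1.0]]
force: [0.4, -0.8, 0.6]
grip_width: 0.998
finger_force: 0.0
```

Request:
{"method": "step_arm", "body": {
  "rows": [
    {"tx":0,"ty":0,"tz":0,"spin":0,"hand":-1},
    {"tx":0,"ty":0,"tz":0,"spin":0,"hand":-1},
    {"tx":0,"ty":0,"tz":0,"spin":0,"hand":-1},
    {"tx":0,"ty":0,"tz":0,"spin":0,"hand":-1},
    {"tx":0,"ty":0,"tz":0,"spin":0,"hand":-1}
  ]
}}

```text
time_s: 14.57
tcp_pos: [573.7, -147.8, 341.3]
eef_rot: [[0.92, 0.393, -0.001], [0.393, -0.92, 0.0], [-0.001, -0.001, -1.0]]
force: [-0.0, -0.4, 0.2]
grip_width: 1.001
finger_force: 0.0
```

```bash
python3 - <<'E'
from bench import robot
from h import *
f=robot.grab_frame('wrist');cv2.imwrite('pics/w2.png',f['image'][:,:,::-1])
D=robot.grab_frame('side');b,sb=red(D['image'],(300,150,400,240));print(b,sb,atz(D,*b,259))
E
```

```text
[346.42519685 202.51181102] [ 43  44   8  18 127] [ 574.12511412 -142.88663044  259.        ]
```

View pics/w2.png

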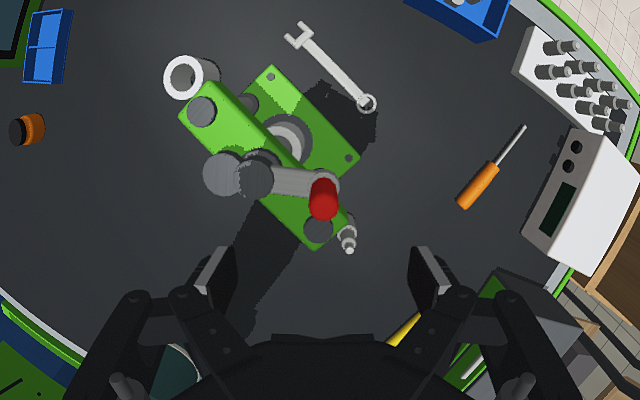

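The knob (323,198) stayed where I released it (574,-143, against 579,-142 at the start: two turns plus about 5°). The gripper is clear and the other things haven't moved.

```bash
python3 -c "
from bench import robot
print(robot.job_done())"
```

```text
the job is handed in; nothing more can be done
None
```

I wound the crank clockwise until the plunger met the pack, about 628–645° from the start, then about a quarter turn more (80–97°), let go and handed the job in; the knob stayed put and nothing else on the bench moved.

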